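Feed a soft tablet mould into the cooling tunnel

TASK

The hazelnut-topped chocolate tablet in the small dark mould is ready to cool: with the fingertips, push its mould across the bench and straight in between the two side guides of the cooling tunnel, until its far end rests against the pop-up stop between the guides, then take the hand away. The chocolate is still soft, so never pick up, pinch or tip the mould: keep it flat on the bench, push gently and only on its outer walls, and do not touch the chocolate or the nuts. Leave everything else where it stands.

Things in the scene. Friction and masses are not known exactly. Their poses are not given: they have to be found in the camera images.
- mould: Small dark plastic tablet mould with chocolate and hazelnuts, loose: an open tray 124 mm long (its x), 64 mm wide (y), 14 mm high, walls upright, corners rounded to 8 mm. Origin: centre of its underside, z up. About 0.17 kg; slides with ordinary friction (1 to 2 N). It starts crooked in front of the guides, left or right of their line; either end may lead. The only small mould with nuts in it.
- bar: The soft chocolate bar with hazelnuts inside that mould, 106 x 46 mm, fixed in it, 9 mm in from the mould's outer faces. Chocolate surface 11 mm, nuts up to about 19 mm above the mould's underside. Not to be touched. Origin: 4 mm above the mould's origin, same axes.
- infeed: Fixed infeed of the cooling tunnel at the far side of the bench. Origin: on the bench, middle of the near face of the pop-up stop (steel blade across the gap, 23 mm high, sprung). x runs along the guides into the tunnel (away from the robot, turned up to 11 degrees), y left, z up. A mould fully home has its centre at x = -62 mm, y = 0. The bench runs level under the guides.
- guides (a point): Point on the bench at the near end of the narrow gap, midway between the guides: infeed x = -85 mm, y = 0. Two rigid upright white strips, inner faces at y = -35 and +35 mm (70 mm gap), 12 mm thick with their backing, tops 26 mm high, run straight from here to infeed x = +90 mm. Towards the robot their lead-ins splay out at 30 degrees to infeed x = -99 mm, 86 mm apart there.
- stop (a point): Middle of the top edge of the pop-up stop's near face: infeed x = 0, y = 0, 23 mm above the bench. The blade gives along x, 0.7 N per mm up to 10 mm, and springs back. Brackets that carry the guides stand outside them, from infeed y = 45 to 95 mm on both sides, at infeed x = -70 to +70 mm, up to 48 mm high. The tunnel hood begins 100 mm beyond the stop; it is 300 mm wide and 216 mm high in all.
- jar: Bystander, loose: lidded glass jar, 64 mm across, 85 mm high, beside the guides. Origin: centre of its underside.
- squeeze_bottle: Bystander, loose: white squeeze bottle with brown nozzle, 54 mm across, 175 mm high, beside the guides. Origin: centre of its underside.
- nut_bowl: Bystander, loose: steel bowl of hazelnuts, 116 mm across the rim, 45 mm high. Origin: centre of its underside.
- empty_mould: Bystander, loose: an empty tablet mould, 124 x 64 x 14 mm like the one to be pushed but without chocolate. Origin: centre of its underside, x along its length.
- large_mould: Bystander, loose: a larger tablet mould, 164 x 84 x 14 mm, filled and topped with green pistachio. Origin: centre of its underside, x along its length.
- palette_knife: Bystander, loose: offset palette knife with wooden handle, about 270 mm long, 19 mm high, lying flat. Origin: on the bench under its neck, x towards the blade (blade to x = +138 mm, handle end at x = -130 mm).
- bench_scraper: Bystander, loose: steel bench scraper, blade 95 x 120 mm, with a black bar handle 20 mm thick at its -x edge. Origin: on the bench under the blade's centre.

How it is judged:
On the way:
1. the mould's leading end passes in between the guides, flat on the bench (x of mould in the frame of infeed above -0.145 m and y of mould in the frame of infeed between -0.012 and 0.012 m and height (world z) of mould below 0.004 m and angle between mould's own z axis and vertical below 0.06 rad), for 0.1 s.
At the end, for the whole second after the job is handed in: The mould lies flat and still between the guides, lengthways and in line with them (within 6 mm of the centre line and about 5 degrees), its leading end within 7 mm of the near face of the stop; every bystander is within 20 mm of where it was (x of mould in the frame of infeed between -0.069 and -0.055 m and y of mould in the frame of infeed between -0.006 and 0.006 m and angle between the x axis of mould and the x axis of infeed, either way round below 0.09 rad and height (world z) of mould below 0.004 m and angle between mould's own z axis and vertical below 0.06 rad and linear speed of mould below 0.01 m/s and distance of each of jar, squeeze_bottle, nut_bowl, empty_mould, large_mould, palette_knife, bench_scraper from where it was at the start of the episode below 0.02 m); the robot touches nothing.
It fails at once if the mould is lifted, carried or tipped (more than 6 mm off the bench or 6 degrees) (height (world z) of mould above 0.006 m or angle between mould's own z axis and vertical above 0.105 rad).
It fails at once if the mould is straddled by the fingers, ready to be pinched (grasp point low inside its outline) (x of the grasp point in the frame of mould between -0.06 and 0.06 m and y of the grasp point in the frame of mould between -0.026 and 0.026 m and z of the grasp point in the frame of mould below 0.04 m).
It fails at once if the mould is pressed hard or squeezed (more than 35 N from the fingers) (contact force between the fingers and mould above 35 N).
It fails at once if the soft chocolate or its nuts are touched (contact force between any of the arm, the fingers and bar above 0.5 N).
It fails at once if a bystander is knocked away (more than 20 mm) (distance of any of jar, squeeze_bottle, nut_bowl, empty_mould, large_mould, palette_knife, bench_scraper from where it was at the start of the episode above 0.02 m).
It also fails if it takes over 54 s, if anything falls off the work surface, if the arm or the gripper's body presses on something with over 40 N, if the wrist force passes 120 N, or if a joint passes its speed limit or range.

ROBOT

A 7-joint arm with a two-finger parallel gripper is mounted at the origin on the work surface. World frame = base frame: x ahead of the robot, y to its left, z up, the work surface at z = 0. Lengths are in m, angles in rad, forces in N, time in s.
With the tool pointing down it reaches from about 0.4 to 0.875 m from the base axis. Payload 19.3 kg.
Tool frame: the origin (TCP) lies where the fingers leave the gripper's body, on its centre line; the fingertips stand 73 mm ahead of it and the grasp point (between the pads) lies 54 mm ahead of it; z points along the fingers, x is the direction in which the jaws open and shut, and the axes are right-handed (so a half turn about z gives the same grasp; the last joint's range is limited). The gripper opens to 85 mm and grips with 20 to 120 N. Pads are 22 mm wide; open, the fingers measure 114 mm over their backs; the gripper's body (76 mm by 85 mm) begins 54 mm behind the grasp point. The pads swing forward as they close: fully open they stand 13 mm farther back than shut.
Start: joints at [-0.07, 0.521, -0.036, 1.599, 0.021, 1.021, -0.113], TCP at [0.625, -0, 0.304] pointing down, gripper open.
Joint ranges: [-2.91, 2.91], [-0.3, 2.13], [-1.5, 1.42], [0.17, 2.43], [-1.26, 4.41], [0.16, 1.93], [-2.52, 2.52]. Speed limits (rad/s): [1.89, 1.89, 2.39, 2.39, 3.01, 3.01, 3.01].

INTERFACE

Orientations are given as a unit quaternion [w, x, y, z].
In Python, from cell import observe, capture, sign_off gives the robot as it stands.
- The arm moves only by the tool servo_tool, never from a script. Its argument "plan" is text: rows parted by semicolons, each of 7 numbers parted by spaces: the turn, a rotation vector about the tool's x, y, z in degrees, then the shift along the tool's x, y, z in mm, then the opening, from 0 (shut) to 1 (fully open). In form: rx ry rz tx ty tz claw; .... A call has 1 to 10 rows; each row shifts and turns the pose as measured when the row begins, along the tool's axes as they then stand; what a row does not reach is not made up. A row lasts 1/10 s, in which the tool goes at most 50 mm and 8.59 degrees, less where a joint would pass 70% of its speed; a pose out of reach is approached as far as the arm can. A call is refused whole if a number of a shift passes 50 or a number of a turn 8.59, either way. A call with a gripper value outside its range is refused whole. The fingers move at their own pace and stop on an object; "force" is the grip in N (left out, the last holds). Time passes only in rows, so rows that do not move let the fingers close. It gives the time, the measured TCP pose, the force and the opening at its end, in the units of the state.
- observe(): the state, without advancing time (a new reading comes with each control period).
- capture(name): name is "scene" or "side" or "wrist"; returns a dict with "frame" (480x640x3 uint8, red, green, blue), "vertical_fov" (degrees; the focal length in pixels is half the picture's height over the tangent of half this angle, whatever the lens; pixels are square), "cx", "cy" (the principal point, pixels), "camera_from_world" (4x4, takes a point from world to camera coordinates). Camera axes: x right, y down, z forward; pixel columns grow to the right and rows downward; lengths in m; the calibration is good to about 2 mm. A picture is of the moment at which its call begins. There is no depth.
- sign_off(): hands the job in, once; it reports no verdict.
The state is a dict: "clock": time; "q": joint angles; "joint_velocities": joint speeds; "joint_efforts": joint torques, N m; "eef_pos": TCP position; "tcp_rot": TCP orientation; "contact_force": force on the tool from outside, world axes, zero at the start; "torque": the same for the moment, N m; "width": finger opening in m.
Only numpy, scipy, OpenCV 4.12 (cv2) and the standard library are available. Lean on these libraries where they do the work, as an engineer would, in place of code of your own. Each camera call takes 0.05 s, during which the arm holds its last target.

## Working session

There is one attempt and no reset: what is moved stays moved. The work goes in short steps, Python scripts to look and compute and a tool call to move; the robot and the scene stay as the last step left them, time stands still between calls to the robot, and variables do not carry over. Pictures are saved under pics/ and viewed, and the job is handed in when it is done.

Besides the shell and the picture viewer there is one more tool, called after ">>>" by a JSON object that holds its "method" and its "body". servo_tool: Moves the arm, as the interface text tells. Its arguments: {"type":"object","properties":{"plan":{"type":"string"},"force":{"type":"number"}},"required":["plan"]}

```bash
mkdir -p pics; ls
cat > h.py <<'E'
import numpy as np, cv2
from cell import observe, capture
def snap(n,f):
    c=capture(n); cv2.imwrite('pics/'+f,c['frame'][:,:,::-1]); return c
def ray(c,u,v,z):
    f=240/np.tan(np.radians(c['vertical_fov'])/2)
    T=np.array(c['camera_from_world']); R=T[:3,:3]; o=-R.T@T[:3,3]
    d=R.T@np.array([(u-c['cx'])/f,(v-c['cy'])/f,1.])
    return o+d*(z-o[2])/d[2]
def proj(c,p):
    f=240/np.tan(np.radians(c['vertical_fov'])/2)
    T=np.array(c['camera_from_world']); q=T[:3,:3]@np.array(p)+T[:3,3]
    return np.array([c['cx']+f*q[0]/q[2],c['cy']+f*q[1]/q[2]])
E
python3 - <<'E'
from h import *
for n in ['scene','side','wrist']:
    c=snap(n,n+'0.png'); T=np.array(c['camera_from_world']); print(n,c['vertical_fov'],-T[:3,:3].T@T[:3,3])
print(observe())
E
```

```text
pics
scene 44.34911333742355 [ 1.58491119 -0.54318417  1.02912333]
side 42.94498924868709 [ 0.14496261 -1.04413286  1.08745012]
wrist 67.61184954045511 [0.62470634 0.0661644  0.37297982]
{'clock': 0.15, 'q': array([-0.07021525,  0.5218688 , -0.03632446,  1.59983499,  0.02117633,
        1.02109342, -0.11279176]), 'joint_velocities': array([ 0.00190438, -0.00156415,  0.00038271, -0.00246381,  0.00182607,
        0.0003803 , -0.00047027]), 'joint_efforts': array([ 4.00798544e-04, -9.27376485e+01,  1.98035471e+00, -3.70049715e+01,
        1.79930578e-02,  6.46477114e-03, -1.41420460e-05]), 'eef_pos': array([ 6.24827618e-01, -1.07830420e-05,  3.03478183e-01]), 'tcp_rot': array([ 1.74617086e-05,  9.99999916e-01, -2.26833353e-06, -4.10054136e-04]), 'contact_force': array([0.48474801, 0.88585628, 0.62888185]), 'torque': array([-0.01346584,  0.00059517, -0.00961433]), 'width': 0.08556187296305882}
```

View pics/scene0.png

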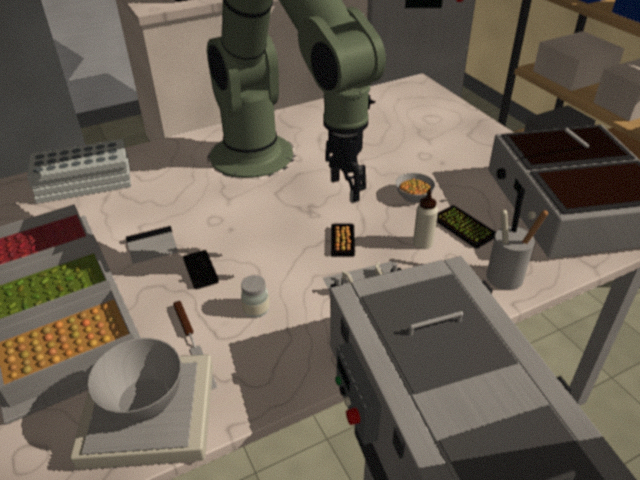

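View pics/side0.png

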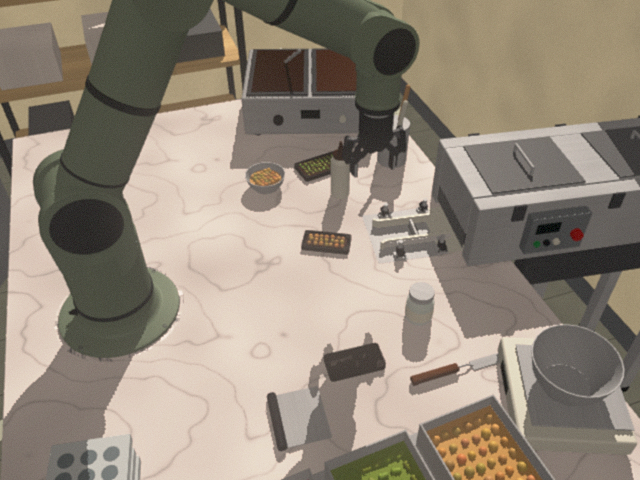

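View pics/wrist0.png

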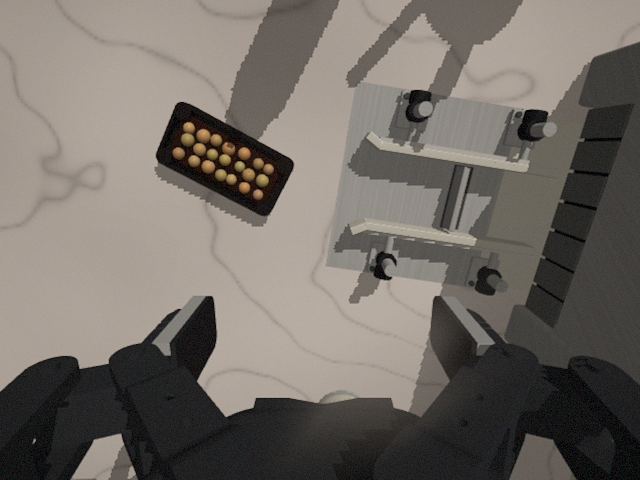

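The wrist view shows the mould around (225,158), the guide lead-ins near (370,140) and (352,228), and the stop blade near (457,198). I'll enlarge it and measure.

Run:
```python
from h import *
c=snap('wrist','w1.png'); im=c['frame']
cr=im[70:310,320:580]; cv2.imwrite('pics/w1z.png',cv2.resize(cr[:,:,::-1],None,fx=3,fy=3,interpolation=cv2.INTER_CUBIC)[:600*2][:,:780])
g=cv2.resize(cr,None,fx=2.4,fy=2.4,interpolation=cv2.INTER_CUBIC)
cv2.imwrite('pics/w1z.png',g[:,:,::-1])
# mould
hsv=cv2.cvtColor(im,cv2.COLOR_RGB2HSV)
m=(im.max(2)<60).astype(np.uint8); m[:,320:]=0; m[280:]=0; m[:90]=0
m=cv2.morphologyEx(m,cv2.MORPH_CLOSE,np.ones((15,15)))
n,l,s,ce=cv2.connectedComponentsWithStats(m); print(s)
k=l[158,225]; cs,_=cv2.findContours((l==k).astype(np.uint8),0,1); ct=max(cs,key=cv2.contourArea)[:,0,:]
for z in (0.014,0.0):
    P=np.array([ray(c,u,v,z)[:2] for u,v in ct]); r=cv2.minAreaRect((P*1000).astype(np.float32)); print(z,r, cv2.boxPoints(r).tolist())
```

```text
[[     0      0    640    480 298778]
 [   156    102    137    114   8422]]
0.014 ((527.994384765625, 51.730552673339844), (64.46051788330078, 123.62611389160156), 61.7564811706543) [[458.28851318359375, 52.58866882324219], [567.1962280273438, -5.913684844970703], [597.7002563476562, 50.8724365234375], [488.79254150390625, 109.37478637695312]]
0.0 ((524.222412109375, 51.16779327392578), (66.97389221191406, 128.44639587402344), 61.756439208984375) [[451.7986755371094, 52.059417724609375], [564.9526977539062, -8.72407341003418], [596.6461181640625, 50.27616882324219], [483.49212646484375, 111.05966186523438]]
```

View pics/w1z.png

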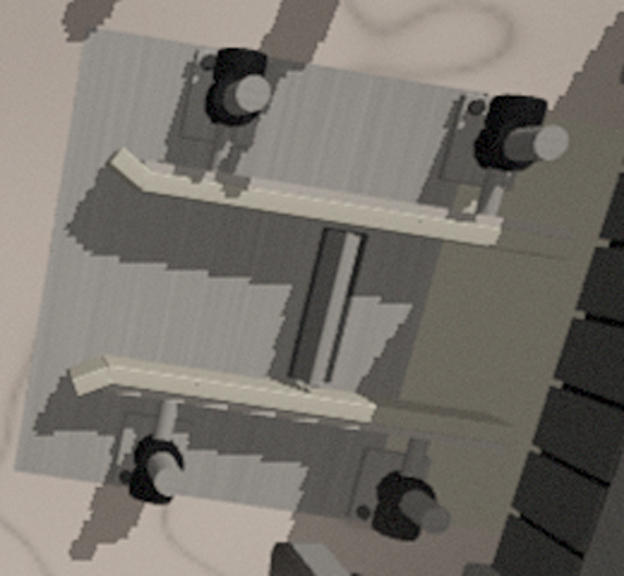

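Run:
```python
from h import *
im=cv2.imread('pics/w1.png')
a=cv2.resize(im[125:180,360:535],None,fx=4.5,fy=4.5,interpolation=cv2.INTER_CUBIC)
b=cv2.resize(im[200:255,340:515],None,fx=4.5,fy=4.5,interpolation=cv2.INTER_CUBIC)
cv2.imwrite('pics/w1a.png',np.vstack([a,b]))
```

```text
(no output)
```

View pics/w1a.png

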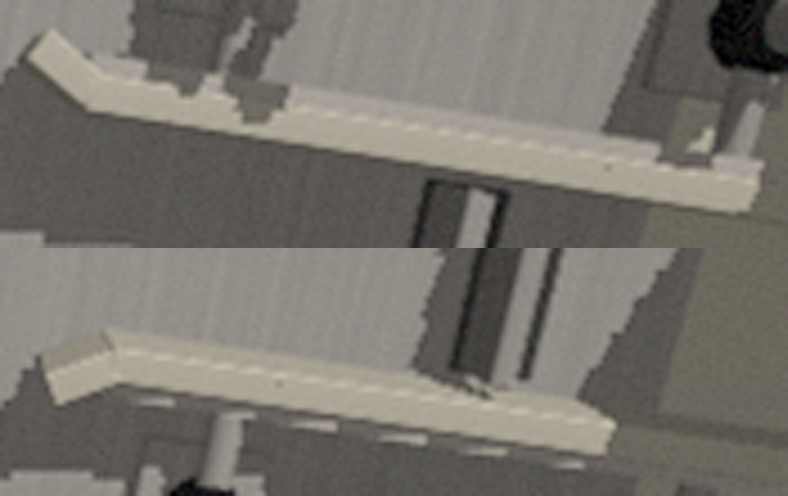

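Run:
```python
from h import *
c=capture('wrist')
A=lambda x,y:(360+x/4.5,125+y/4.5)
B=lambda x,y:(340+x/4.5,200+(y-248)/4.5)
pts={'Ukink_low':A(92,110),'Uend_low':A(748,212),'Utip':A(28,55),'Utip2':A(50,30),'Udash_s':A(92,72),'Udash_e':A(755,175),
'Lkink_up':B(105,330),'Lup_e':B(615,420),'Ldash_s':B(118,350),'Ldash_e':B(615,425),'Llow_s':B(120,382),'Llow_e':B(600,455),'Ltip_u':B(40,357),'Ltip_l':B(57,403)}
for k,(u,v) in pts.items():
    print(k,round(u,1),round(v,1),[ (ray(c,u,v,z)[:2]*1000).round(1).tolist() for z in (.026,0)])
print('nadir',proj(c,[.6247,.0662,0]))
```

```text
Ukink_low 380.4 149.4 [[678.2, 62.3], [682.2, 62.0]]
Uend_low 526.2 172.1 [[817.8, 41.5], [832.3, 39.6]]
Utip 366.2 137.2 [[664.5, 73.3], [667.4, 73.9]]
Utip2 371.1 131.7 [[668.8, 78.3], [672.1, 79.2]]
Udash_s 380.4 141.0 [[677.8, 69.9], [681.8, 70.2]]
Udash_e 527.8 163.9 [[818.2, 49.1], [832.7, 47.8]]
Lkink_up 363.3 218.2 [[664.1, -3.3], [667.0, -8.5]]
Lup_e 476.7 238.2 [[778.0, -23.6], [789.4, -30.3]]
Ldash_s 366.2 222.7 [[667.0, -7.8], [670.2, -13.3]]
Ldash_e 476.7 239.3 [[778.1, -24.7], [789.6, -31.5]]
Llow_s 366.7 229.8 [[667.7, -15.0], [670.9, -21.1]]
Llow_e 473.3 246.0 [[775.5, -31.7], [786.8, -39.0]]
Ltip_u 348.9 224.2 [[649.9, -9.3], [651.8, -15.0]]
Ltip_l 352.7 234.4 [[653.9, -19.8], [656.1, -26.2]]
nadir [323.43541649 145.14926417]
```

Run:
```python
from h import *
a=np.radians(-8.6); R=np.array([[np.cos(a),-np.sin(a)],[np.sin(a),np.cos(a)]])
o=np.array([.6726,.0273])+R@[.085,0]; print(o)
W=lambda x,y,z:[*(o+R@[x,y]),z]
P=[(0,0,.023),(0,35,.023),(0,-35,.023),(0,35,0),(0,-35,0),(-85,35,.026),(-85,-35,.026),(-99,43,.026),(-99,-43,.026),(90,35,.026),(90,-35,.026),(-85,35,0),(-85,-35,0),(90,-35,0)]
for n in ['wrist','side','scene']:
    c=capture(n); im=c['frame'][:,:,::-1].copy()
    for p in P:
        u=proj(c,W(p[0]/1e3,p[1]/1e3,p[2])); cv2.circle(im,tuple(int(round(v*16)) for v in u),24,(0,0,255),-1,shift=4)
    u=proj(c,W(0,0,0)).astype(int); h=75 if n=='wrist' else 60; w=int(h*1.33)
    h0=130 if n=='wrist' else 60
    s=im[max(0,u[1]-h0):u[1]+h0,max(0,u[0]-int(h0*1.2)):u[0]+int(h0*1.2)]
    k=390/s.shape[0]; cv2.imwrite('pics/ov_%s.png'%n,cv2.resize(s,None,fx=k,fy=k,interpolation=cv2.INTER_CUBIC))
a=[cv2.resize(cv2.imread('pics/ov_%s.png'%n),(400,333)) for n in ['wrist','side']]
cv2.imwrite('pics/ov.png',np.hstack(a))
```

```text
[0.75664429 0.0145895 ]
```

View pics/ov.png

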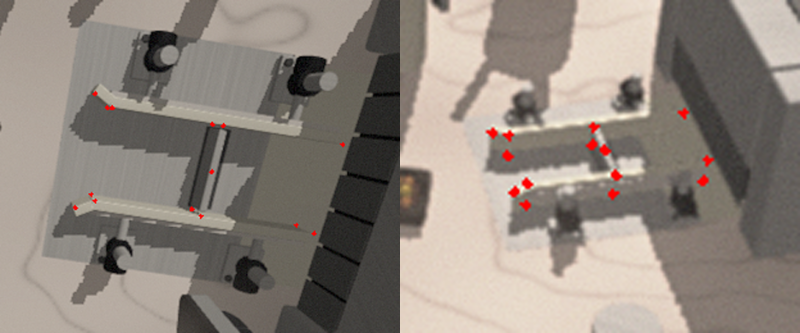

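The overlay agrees: the infeed origin is about (0.757, 0.015) with yaw −8.6°. The mould is at (0.528, 0.052) with yaw −28.2°, and its measured size is 124×64. I'll push the trailing end with two fingertips spread about 36 mm. First I go behind it, staying high.

>>> {"method": "servo_tool", "body": {"plan": "0 0 0 -30 -16 20 0.42;0 0 0 -30 -16 20 0.42;0 0 0 -30 -16 20 0.42;0 0 0 -30 -16 20 0.42;0 0 0 -30 -16 20 0.42;0 0 0 -30 -16 20 0.42;0 0 8.5 0 0 0 0.42;0 0 8.5 0 0 0 0.42;0 0 8.5 0 0 0 0.42;0 0 8.5 0 0 0 0.42", "force": 20}}

```text
clock: 1.4
eef_pos: [0.438, 0.0986, 0.1798]
tcp_rot: [-0.001, 0.955, -0.298, 0.001]
contact_force: [0.3, -0.1, -0.3]
width: 0.0358
```

>>> {"method": "servo_tool", "body": {"plan": "0 0 8.5 0 0 0 0.42;0 0 8.5 0 0 0 0.42;0 0 8.5 0 0 0 0.42;0 0 8.5 0 0 0 0.42;0 0 8.5 0 0 0 0.42;0 0 8.5 0 0 0 0.42;0 0 8.5 0 0 0 0.42;0 0 8.5 0 0 0 0.42;0 0 8.5 0 0 0 0.42;0 0 7 0 0 0 0.42"}}

```text
clock: 2.4
eef_pos: [0.4392, 0.0997, 0.1811]
tcp_rot: [0.004, -0.505, 0.863, -0.001]
contact_force: [-0.2, 0.8, 0.3]
width: 0.0355
```

```bash
cat >> h.py <<'E'
from scipy.spatial.transform import Rotation as Ro
O=np.array([.7566,.0146]); A=np.radians(-8.6)
def RR(a): return np.array([[np.cos(a),-np.sin(a)],[np.sin(a),np.cos(a)]])
def tool():
    s=observe(); w,x,y,z=s['tcp_rot']; M=Ro.from_quat([x,y,z,w]).as_matrix()
    psi=np.arctan2(-M[1,1],-M[0,1]); p=s['eef_pos']
    print('t',round(s['clock'],2),'tcp',np.round(p*1e3,1),'psi',round(np.degrees(psi),2),'tilt',round(np.degrees(np.arccos(-M[2,2])),2),'w',round(s['width']*1e3,1),'F',np.round(s['contact_force'],1),'q7',round(s['q'][6],2))
    return s,p,psi
def rep(ctr,yaw):
    q=RR(A).T@(np.array(ctr)-O); print('mould infeed x,y mm',np.round(q*1e3,1),'yaw rel',round(np.degrees(yaw-A),2))
E
python3 - <<'E'
from h import *
s,p,psi=tool()
tgt=np.array([.528,.0517])-.093*np.array([np.cos(np.radians(-28.2)),np.sin(np.radians(-28.2))])
print(tgt, RR(psi).T@(tgt-p[:2])*1e3)  # forward(-toolY), left(-toolX)
snap('wrist','w2.png'); snap('side','s2.png')
E
```

```text
t 2.4 tcp [439.2  99.7 181.1] psi -29.37 tilt 0.41 w 35.5 F [-0.2  0.8  0.3] q7 -1.97
[0.44603878 0.09564722] [ 7.90530415 -0.18980129]
```

View pics/w2.png

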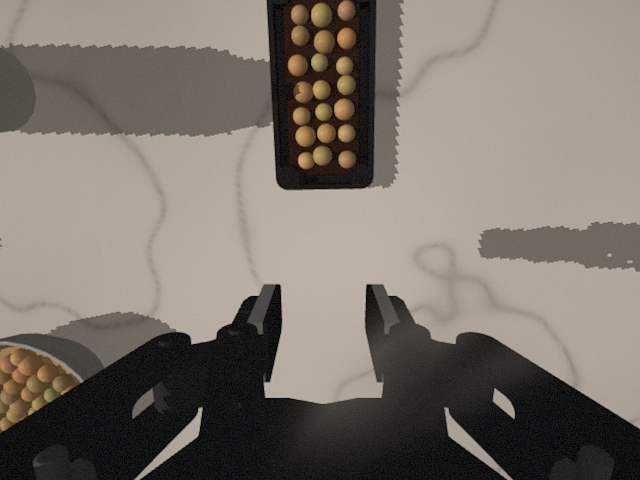

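The mould is centred ahead with its near end at about row 188. The nut bowl is to the lower left, so I'll check clearance to it before descending.

Run:
```python
from h import *
c=capture('wrist'); s,p,psi=tool()
for u,v,z in [(75,365,.045),(20,340,.045),(280,188,.014),(372,188,.014)]:
    print(u,v,(RR(psi).T@(ray(c,u,v,z)[:2]-p[:2])*1e3).round(1))
for h in (60,66,73,80,86):
    for x in (18,32):
        M=Ro.from_quat(np.roll(s['tcp_rot'],-1)).as_matrix(); print(h,x,proj(c,p+M@[x/1e3,-.011,h/1e3]).round(0))
```

```text
t 2.55 tcp [439.1  99.8 181. ] psi -28.84 tilt 0.38 w 36.3 F [-0.7  0.4 -0.3] q7 -1.96
75 365 [-72.  163.6]
20 340 [-53.6 195.7]
280 188 [39.3 29. ]
372 188 [ 39.1 -31.5]
60 18 [370. 290.]
60 32 [406. 290.]
66 18 [368. 284.]
66 32 [403. 284.]
73 18 [366. 278.]
73 32 [399. 278.]
80 18 [364. 272.]
80 32 [396. 272.]
86 18 [363. 268.]
86 32 [393. 268.]
```

Clear: the bowl is about 160 mm to the left. The tips look about 66 mm ahead of the TCP. I'll descend, the last part slowly.

>>> {"method": "servo_tool", "body": {"plan": "0 0 0 0 0 30 0.42;0 0 0 0 0 30 0.42;0 0 0 0 0 20 0.42;0 0 0 0 0 12 0.42;0 0 0 0 0 3 0.42;0 0 0 0 0 0 0.42"}}

```text
clock: 3.15
eef_pos: [0.4409, 0.1012, 0.0836]
tcp_rot: [0.005, -0.52, 0.854, 0.0]
contact_force: [-0.5, 0.9, 0.4]
width: 0.036
```

Run:
```python
from h import *
tool(); c=snap('wrist','w3.png'); tool()
s=capture('side'); u=proj(s,[.45,.09,.02]).astype(int); im=s['frame'][u[1]-60:u[1]+60,u[0]-70:u[0]+90,::-1]
cv2.imwrite('pics/s3.png',cv2.resize(im,None,fx=4.5,fy=4.5,interpolation=cv2.INTER_CUBIC))
```

```text
t 3.15 tcp [440.9 101.2  83.6] psi -27.37 tilt 0.61 w 36.0 F [-0.5  0.9  0.4] q7 -1.81
t 3.2 tcp [441.  101.2  83.9] psi -27.38 tilt 0.63 w 36.2 F [ 0.4 -0.7  0.3] q7 -1.81
```

View pics/w3.png

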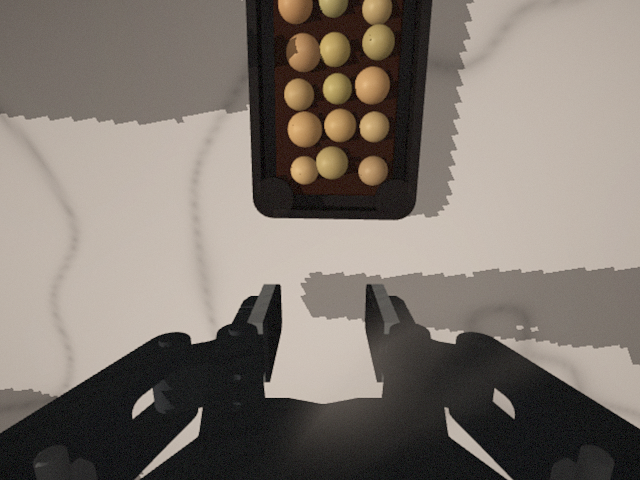

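View pics/s3.png

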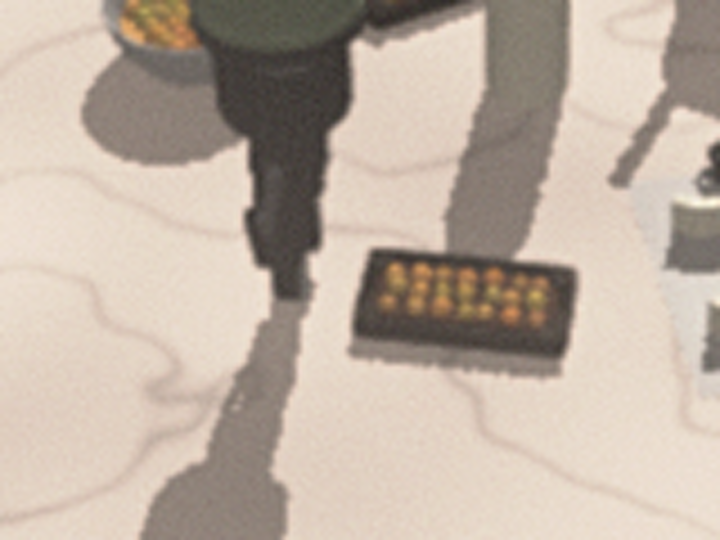

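Both tips are behind the near wall, whose bottom edge is at about row 217, with a gap of about 28 mm. I'll descend in small steps and watch the force.

>>> {"method": "servo_tool", "body": {"plan": "0 0 0 0 0 3 0.42;0 0 0 0 0 3 0.42;0 0 0 0 0 3 0.42;0 0 0 0 0 1 0.42"}}

```text
clock: 3.65
eef_pos: [0.442, 0.1022, 0.0751]
tcp_rot: [0.007, -0.52, 0.854, -0.0]
contact_force: [0.1, -0.4, 0.1]
width: 0.036
```

>>> {"method": "servo_tool", "body": {"plan": "0 0 0 0 0 2 0.42;0 0 0 0 0 1.5 0.42"}}

```text
clock: 3.85
eef_pos: [0.4421, 0.1022, 0.0715]
tcp_rot: [0.007, -0.521, 0.854, -0.0]
contact_force: [-6.5, -1.0, 42.8]
width: 0.0362
```

Run:
```python
from h import *
s,p,psi=tool(); c=capture('wrist')
for u,v,z in [(262,217,.014),(412,218,.014)]:print((RR(psi).T@(ray(c,u,v,z)[:2]-p[:2])*1e3).round(1))
s=capture('side'); u=proj(s,[.45,.09,.02]).astype(int); im=s['frame'][u[1]-60:u[1]+60,u[0]-70:u[0]+90,::-1]
cv2.imwrite('pics/s4.png',cv2.resize(im,None,fx=4.5,fy=4.5,interpolation=cv2.INTER_CUBIC)); cv2.imwrite('pics/w4.png',c['frame'][:,:,::-1])
```

```text
t 3.85 tcp [442.1 102.2  71.5] psi -27.26 tilt 0.85 w 36.2 F [-6.5 -1.  42.8] q7 -1.79
[40.7 23.1]
[ 40.5 -31.1]
```

View pics/s4.png

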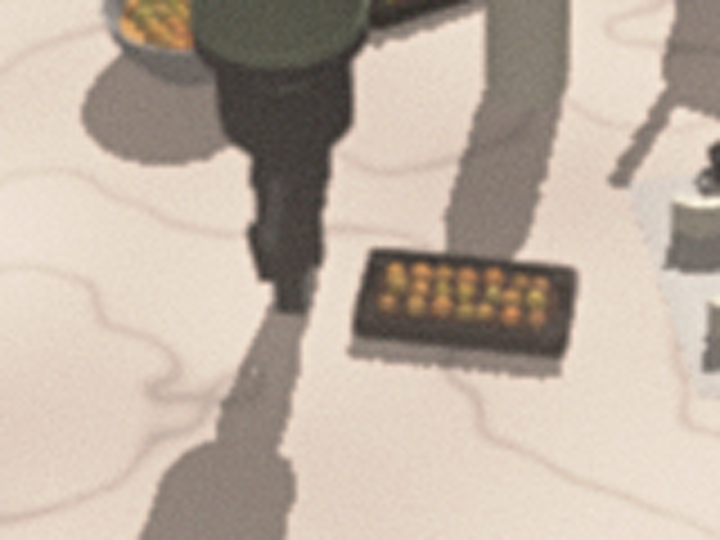

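View pics/w4.png

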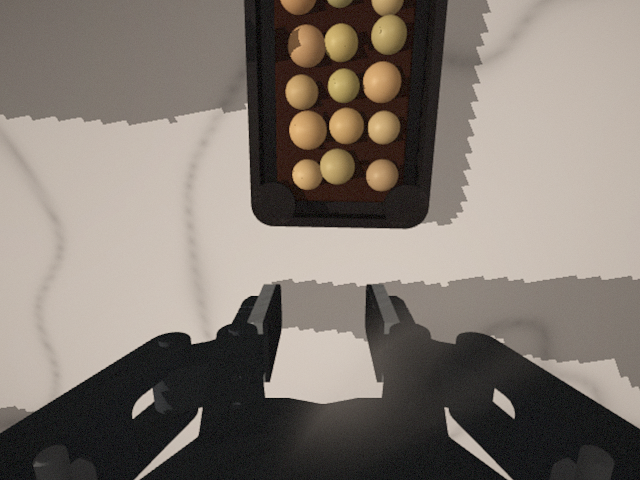

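The tips touched the bench at TCP z ≈ 0.0715, pressing with 43 N. I'll raise so they sit about 6 mm above the bench, then re-measure.

>>> {"method": "servo_tool", "body": {"plan": "0 0 0 0 0 -6 0.42;0 0 0 0 0 0 0.42"}}

```text
clock: 4.15
eef_pos: [0.4421, 0.1021, 0.0781]
tcp_rot: [0.008, -0.52, 0.854, -0.0]
contact_force: [-0.1, -0.1, -0.6]
width: 0.0361
```

```bash
cat >> h.py <<'E'
def tiltfix(s):
    M=Ro.from_quat(np.roll(s['tcp_rot'],-1)).as_matrix()
    d=M.T@np.array([0,0,-1.]); v=np.cross([0,0,1],d); print('tilt fix rx ry deg',np.degrees(v[:2]).round(2))
def edge(c,p,psi,f=None):
    im=c['frame']; m=(im.max(2)<60).astype(np.uint8)
    m[275:]=0; m=cv2.morphologyEx(m,cv2.MORPH_CLOSE,np.ones((21,21)))
    n,l,s,ce=cv2.connectedComponentsWithStats(m)
    k=1+np.argmax(s[1:,4]); cs,_=cv2.findContours((l==k).astype(np.uint8),0,1); ct=max(cs,key=cv2.contourArea)[:,0,:]
    ct=ct[(ct[:,1]>1)&(ct[:,1]<272)]
    P=np.array([RR(psi).T@(ray(c,u,v,.014)[:2]-p[:2]) for u,v in ct])*1e3
    x0=P[:,0].min(); mid=(P[:,1].max()+P[:,1].min())/2
    def line(sel): 
        vx,vy,x,y=cv2.fitLine(P[sel].astype(np.float32),cv2.DIST_HUBER,0,.01,.01).ravel(); return vx,vy,x,y
    out=[]
    xm=P[:,0]>x0+14
    for sd in (P[:,1]>mid,P[:,1]<mid):
        vx,vy,x,y=line(xm&sd); out.append((np.degrees(np.arctan(vy/vx)),y+vy/vx*(x0-x)))
    e=(P[:,0]<x0+8)&(abs(P[:,1]-mid)<20)
    vx,vy,x,y=line(e); out.append((np.degrees(np.arctan(-vx/vy)),x+vx/vy*(mid-y)))
    print('left,right (yaw rel tool, lateral at end) ; end (yaw, fwd):',np.round(out,1).tolist())
    return out
def mould(out,p,psi):
    # centre from end mid + 62 along mean yaw
    y=np.radians((out[0][0]+out[1][0]+out[2][0])/3)
    e=np.array([out[2][1],(out[0][1]+out[1][1])/2])/1e3
    ctr=p[:2]+RR(psi)@(e+.062*np.array([np.cos(y),np.sin(y)])); print('width',round(out[0][1]-out[1][1],1)); rep(ctr,psi+y); print('world',ctr.round(4),round(np.degrees(psi+y),1)); return ctr,psi+y
E
python3 - <<'E'
from h import *
s,p,psi=tool(); tiltfix(s); c=capture('wrist'); mould(edge(c,p,psi),p,psi)
E
```

```text
t 4.15 tcp [442.1 102.1  78.1] psi -27.29 tilt 0.86 w 36.1 F [-0.1 -0.1 -0.6] q7 -1.8
tilt fix rx ry deg [-0.46  0.73]
left,right (yaw rel tool, lateral at end) ; end (yaw, fwd): [[-15.6, 35.7], [2.3, -37.9], [-0.7, 37.5]]
width 73.7
mould infeed x,y mm [-232.     1.8] yaw rel -23.36
world [0.5274 0.0511] -32.0
```

>>> {"method": "servo_tool", "body": {"plan": "-0.4 0.7 0.9 4.4 -8 0 0.42;0 0 0 0 -8 0 0.42;0 0 0 0 -5 0 0.42;0 0 0 0 0 0 0.42"}}

```text
clock: 4.6
eef_pos: [0.4603, 0.0869, 0.0775]
tcp_rot: [-0.0, -0.513, 0.858, -0.001]
contact_force: [-0.7, -0.1, 1.0]
width: 0.0359
```

```bash
sed -i 's/max(2)<60).astype(np.uint8)\n    m\[275/&/; s/m=(im.max(2)<60).astype(np.uint8)$/m=(im.max(2)<48).astype(np.uint8)/' h.py
python3 - <<'E'
from h import *
s,p,psi=tool(); tiltfix(s); c=snap('wrist','w5.png'); mould(edge(c,p,psi),p,psi)
E
```

```text
t 4.6 tcp [460.3  86.9  77.5] psi -28.26 tilt 0.07 w 35.9 F [-0.7 -0.1  1. ] q7 -1.8
tilt fix rx ry deg [-0.03 -0.06]Traceback (most recent call last):
  File "<stdin>", line 2, in <module>
  File "h.py", line 42, in edge
    vx,vy,x,y=line(e); out.append((np.degrees(np.arctan(-vx/vy)),x+vx/vy*(mid-y)))
              ~~~~^^^
  File "h.py", line 36, in line
    vx,vy,x,y=cv2.fitLine(P[sel].astype(np.float32),cv2.DIST_HUBER,0,.01,.01).ravel(); return vx,vy,x,y
              ~~~~~~~~~~~^^^^^^^^^^^^^^^^^^^^^^^^^^^^^^^^^^^^^^^^^^^^^^^^^^^^
cv2.error: OpenCV(4.12.0) /io/opencv/modules/imgproc/src/linefit.cpp:50: error: (-215:Assertion failed) count > 0 in function 'fitLine2D_wods'
```

View pics/w5.png

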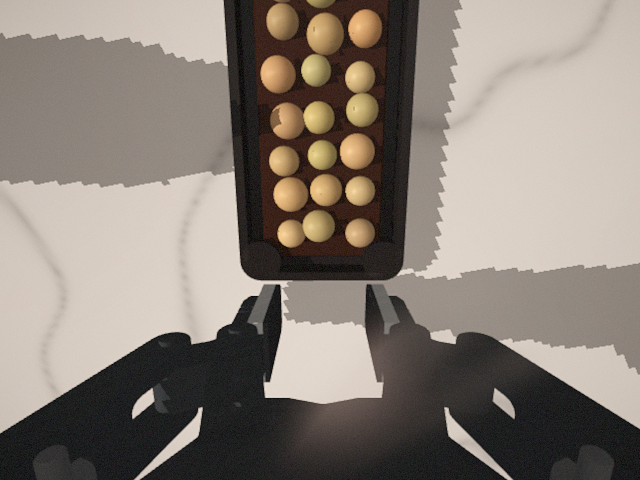

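The tips face the end wall squarely, about 4 mm short of it (wall at row 278, tips at row 285, both centred near column 323). I'll make contact, then push along an arc that turns the mould counter-clockwise.

>>> {"method": "servo_tool", "body": {"plan": "0 0 0 0 -2.5 0 0.42;0 0 0 0 -2.5 0 0.42;0 0 0 0 -1 0 0.42;0 0 -2 2.5 -2.8 0 0.42;0 0 -2 2.5 -2.8 0 0.42;0 0 -2 2.5 -2.8 0 0.42;0 0 -2 2.5 -2.8 0 0.42"}}

```text
clock: 5.35
eef_pos: [0.4707, 0.0699, 0.0772]
tcp_rot: [-0.001, -0.577, 0.817, 0.001]
contact_force: [-1.7, 0.7, 0.4]
width: 0.0358
```

Run:
```python
from h import *
s,p,psi=tool(); tiltfix(s); c=snap('wrist','w6.png')
q=RR(A).T@(p[:2]-O)*1e3; print('tcp infeed',q.round(1))
```

```text
t 5.35 tcp [470.7  69.9  77.2] psi -19.52 tilt 0.15 w 35.8 F [-1.7  0.7  0.4] q7 -1.68
tilt fix rx ry deg [ 0.13 -0.08]
tcp infeed [-290.9   11.9]
```

View pics/w6.png

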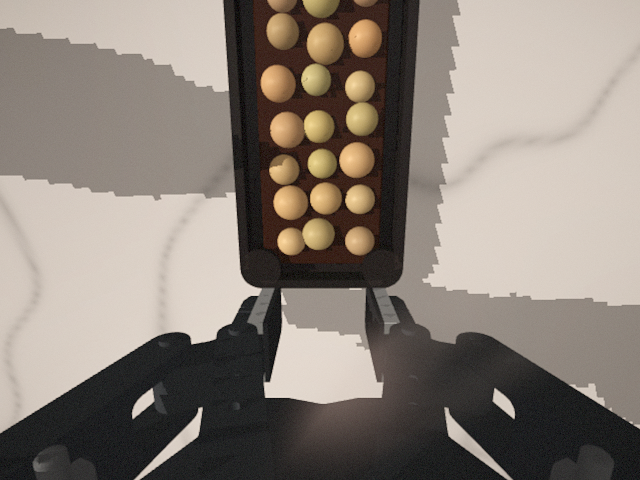

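The mould turned with the tool (now −11° relative to the guides), flush on both tips. I'll continue, turning slightly past so I can steer back to the centre line.

>>> {"method": "servo_tool", "body": {"plan": "0 0 -2 2.5 -2.5 0 0.42;0 0 -2 2.5 -2.5 0 0.42;0 0 -2 2.5 -2.5 0 0.42;0 0 -2 2.5 -2.5 0 0.42;0 0 -2 2.5 -2.5 0 0.42;0 0 -2 2.5 -2.5 0 0.42;0 0 -2 2.5 -2.5 0 0.42;0 0 -1 1.3 -1.3 0 0.42;0 0 0 0 -1 0 0.42"}}

```text
clock: 6.3
eef_pos: [0.4877, 0.0442, 0.0772]
tcp_rot: [-0.001, -0.687, 0.727, 0.0]
contact_force: [-1.3, -0.5, -0.9]
width: 0.0356
```

Run:
```python
from h import *
s,p,psi=tool(); tiltfix(s); c=snap('wrist','w7.png')
q=RR(A).T@(p[:2]-O)*1e3; print('tcp infeed',q.round(1),'rel',np.degrees(psi-A))
```

```text
t 6.3 tcp [487.7  44.2  77.2] psi -3.25 tilt 0.12 w 35.6 F [-1.3 -0.5 -0.9] q7 -1.46
tilt fix rx ry deg [ 0.11 -0.06]
tcp infeed [-270.3  -11. ] rel 5.346230699828933
```

View pics/w7.png

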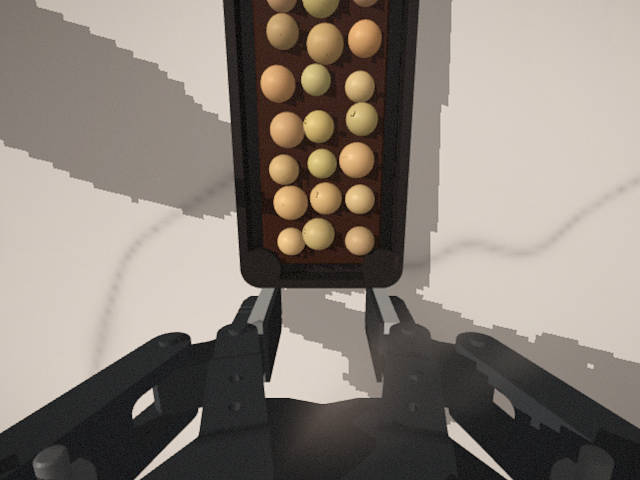

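```bash
cat >> h.py <<'E'
def ovl(c,ctr,yaw,fn,half=60,k=5):
    im=c['frame'][:,:,::-1].copy(); u0=proj(c,[*ctr,0]).astype(int)
    x0,y0=u0[0]-int(half*1.25),u0[1]-half
    s=cv2.resize(im[y0:y0+2*half,x0:x0+int(half*2.6)],None,fx=k,fy=k,interpolation=cv2.INTER_CUBIC)
    def dot(w,col):
        u=((proj(c,w)-[x0,y0]+.5)*k).astype(int); cv2.circle(s,tuple(map(int,u)),2,col,-1)
    for z,col in ((.014,(0,255,0)),(0,(255,0,0))):
        for a,b in ((62,24),(62,-24),(-62,24),(-62,-24),(54,32),(54,-32),(-54,32),(-54,-32),(0,32),(0,-32)):
            dot([*(np.array(ctr)+RR(yaw)@[a/1e3,b/1e3]),z],col)
    for a,b in ((-85,35),(-85,-35),(-99,43),(-99,-43),(-40,35),(-40,-35),(0,35),(0,-35)):
        dot([*(O+RR(A)@[a/1e3,b/1e3]),.026],(0,0,255))
    cv2.imwrite('pics/'+fn,s)
E
python3 - <<'E'
from h import *
s,p,psi=tool(); c=capture('side'); ctr=p[:2]+RR(psi)@[.073,0]; rep(ctr,psi); ovl(c,ctr,psi,'s8.png')
E
```

```text
t 6.35 tcp [487.9  44.3  77.2] psi -3.3 tilt 0.11 w 35.6 F [-0.1 -0.  -0.5] q7 -1.46
mould infeed x,y mm [-197.4   -4.1] yaw rel 5.3
```

View pics/s8.png

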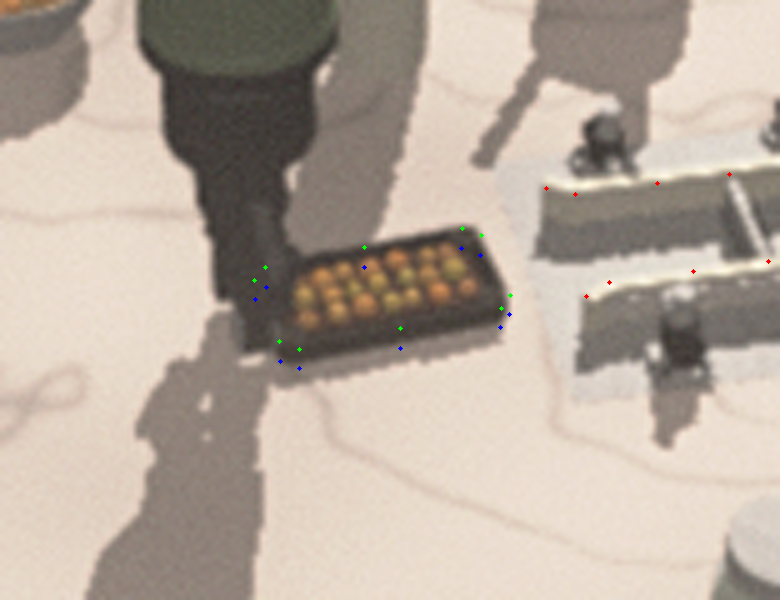

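The prediction and the side view agree to about 2 mm. The mould is about 3–4 mm right of the line and heading 5° left, so I'll push straight for 28 mm.

>>> {"method": "servo_tool", "body": {"plan": "0 0 0 0 -4 0 0.42;0 0 0 0 -4 0 0.42;0 0 0 0 -4 0 0.42;0 0 0 0 -4 0 0.42;0 0 0 0 -4 0 0.42;0 0 0 0 -4 0 0.42;0 0 0 0 -4 0 0.42"}}

```text
clock: 7.1
eef_pos: [0.5174, 0.0433, 0.0771]
tcp_rot: [-0.001, -0.686, 0.727, 0.001]
contact_force: [-2.5, 0.5, 2.4]
width: 0.036
```

Run:
```python
from h import *
s,p,psi=tool(); tiltfix(s); c=capture('side'); ctr=p[:2]+RR(psi)@[.073,0]; rep(ctr,psi); ovl(c,ctr,psi,'s9.png'); snap('wrist','w9.png')
```

```text
t 7.1 tcp [517.4  43.3  77.1] psi -3.32 tilt 0.18 w 36.0 F [-2.5  0.5  2.4] q7 -1.46
tilt fix rx ry deg [ 0.17 -0.06]
mould infeed x,y mm [-168.1   -0.7] yaw rel 5.28
```

View pics/s9.png

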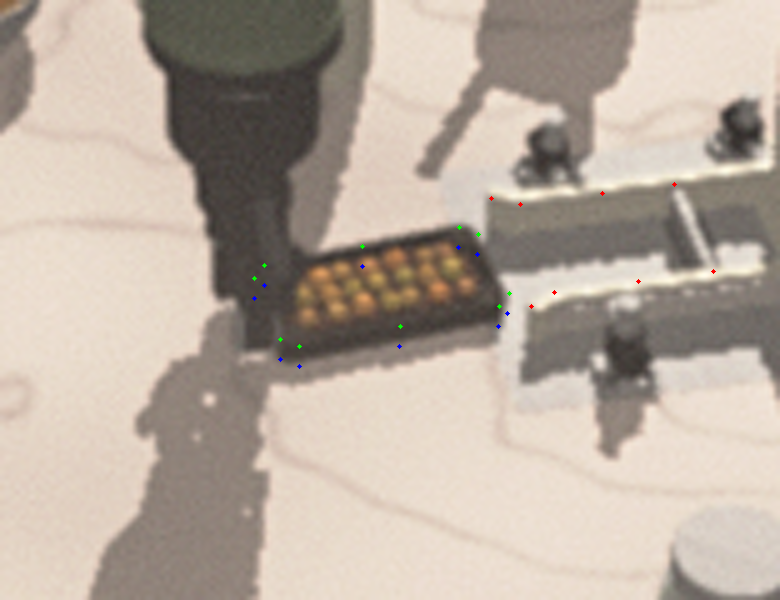

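View pics/w9.png

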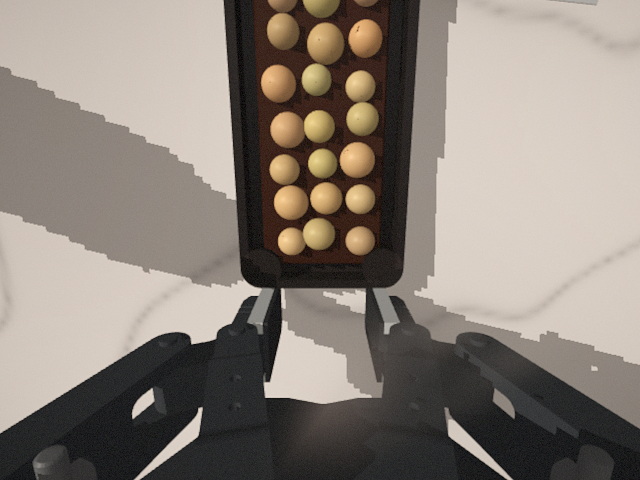

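Now about −0.7 to +1 mm off the centre line. I'll turn it back in line.

>>> {"method": "servo_tool", "body": {"plan": "0 0 1.8 -2.2 -2.4 0 0.42;0 0 1.8 -2.2 -2.4 0 0.42;0 0 1.5 -1.9 -2 0 0.42;0 0 0 0 -1 0 0.42"}}

```text
clock: 7.6
eef_pos: [0.5267, 0.0495, 0.0771]
tcp_rot: [-0.001, -0.65, 0.76, 0.0]
contact_force: [-1.9, 0.2, 2.9]
width: 0.0359
```

Run:
```python
from h import *
s,p,psi=tool(); tiltfix(s); c=capture('side'); ctr=p[:2]+RR(psi)@[.073,0]; rep(ctr,psi); ovl(c,ctr,psi,'s10.png'); d=capture('scene'); ovl(d,ctr,psi,'c10.png',45,6)
```

```text
t 7.6 tcp [526.7  49.5  77.1] psi -8.91 tilt 0.12 w 35.9 F [-1.9  0.2  2.9] q7 -1.54
tilt fix rx ry deg [ 0.11 -0.06]
mould infeed x,y mm [-159.5   -0.3] yaw rel -0.31
```

View pics/s10.png

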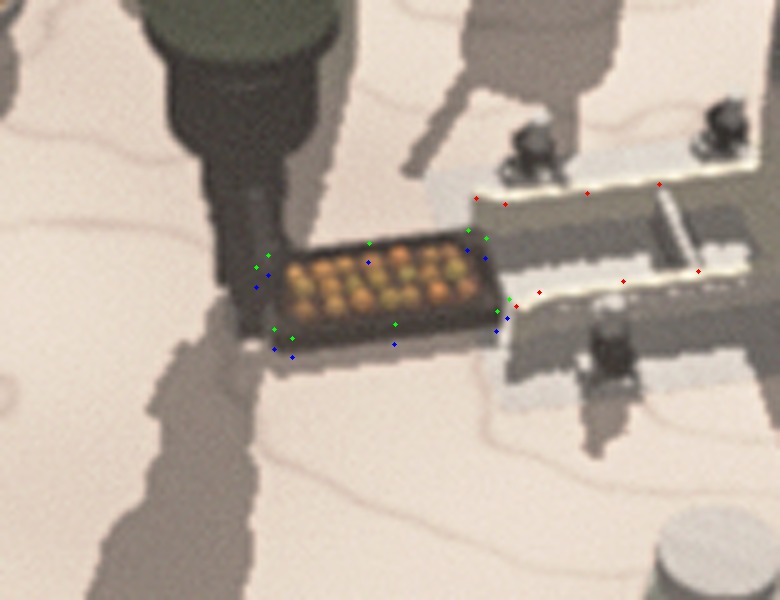

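View pics/c10.png

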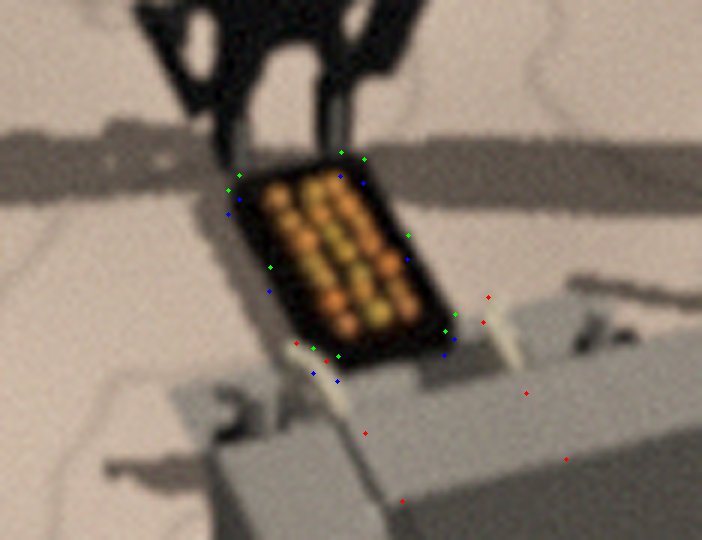

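In line and centred to within about 1–2 mm in both views. Pushing in straight.

>>> {"method": "servo_tool", "body": {"plan": "0 0 0 0 -4 0 0.42;0 0 0 0 -4 0 0.42;0 0 0 0 -4 0 0.42;0 0 0 0 -4 0 0.42;0 0 0 0 -4 0 0.42;0 0 0 0 -4 0 0.42"}}

```text
clock: 8.3
eef_pos: [0.552, 0.0449, 0.077]
tcp_rot: [-0.001, -0.651, 0.759, 0.0]
contact_force: [-3.1, 0.0, 2.6]
width: 0.0358
```

Run:
```python
from h import *
s,p,psi=tool(); tiltfix(s); c=capture('side'); ctr=p[:2]+RR(psi)@[.073,0]; rep(ctr,psi); ovl(c,ctr,psi,'s11.png'); snap('wrist','w11.png')
```

```text
t 8.3 tcp [552.   44.9  77. ] psi -8.8 tilt 0.15 w 35.8 F [-3.1  0.   2.6] q7 -1.54
tilt fix rx ry deg [ 0.13 -0.07]
mould infeed x,y mm [-133.9   -0.9] yaw rel -0.2
```

View pics/s11.png

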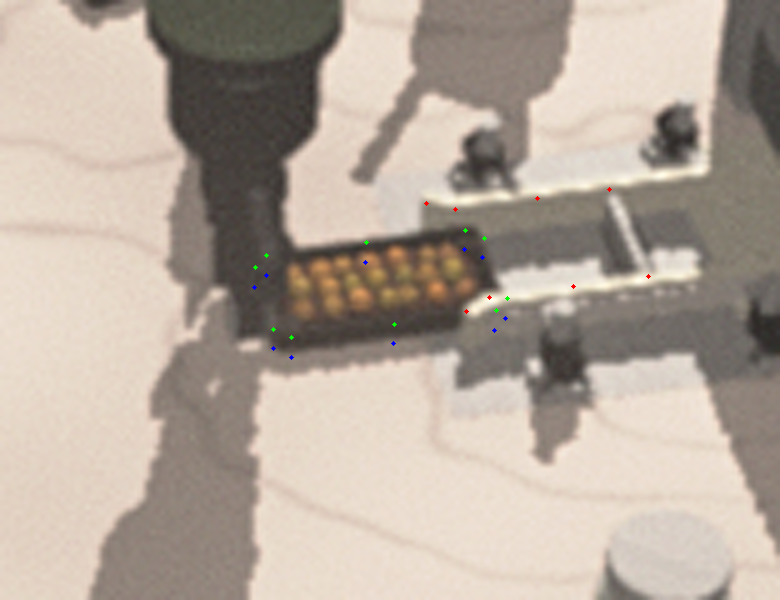

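View pics/w11.png

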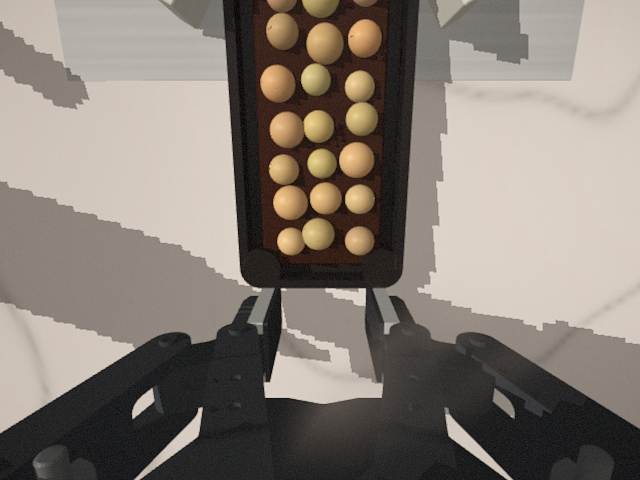

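The lead-ins sit symmetrically either side of the mould (columns about 210 and 430 at the top), and the plate edge is level, so it is aligned. Continuing.

>>> {"method": "servo_tool", "body": {"plan": "0 0 0 0 -4 0 0.42;0 0 0 0 -4 0 0.42;0 0 0 0 -4 0 0.42;0 0 0 0 -4 0 0.42;0 0 0 0 -4 0 0.42;0 0 0 0 -4 0 0.42"}}

```text
clock: 9.0
eef_pos: [0.5773, 0.041, 0.077]
tcp_rot: [-0.001, -0.651, 0.759, 0.001]
contact_force: [-2.8, 0.1, 1.9]
width: 0.0358
```

Run:
```python
from h import *
s,p,psi=tool(); tiltfix(s); ctr=p[:2]+RR(psi)@[.073,0]; rep(ctr,psi);snap('wrist','w12.png')
```

```text
t 9.0 tcp [577.3  41.   77. ] psi -8.79 tilt 0.16 w 35.8 F [-2.8  0.1  1.9] q7 -1.54
tilt fix rx ry deg [ 0.15 -0.07]
mould infeed x,y mm [-108.2   -1. ] yaw rel -0.19
```

View pics/w12.png

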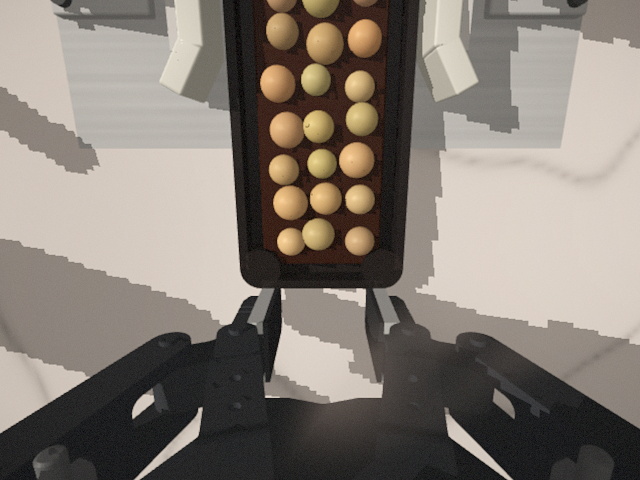

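Centred with a clear gap on both sides. Pushing on, and slowing near the stop.

>>> {"method": "servo_tool", "body": {"plan": "0 0 0 0 -4 0 0.42;0 0 0 0 -4 0 0.42;0 0 0 0 -4 0 0.42;0 0 0 0 -4 0 0.42;0 0 0 0 -4 0 0.42;0 0 0 0 -4 0 0.42;0 0 0 0 -4 0 0.42;0 0 0 0 -4 0 0.42;0 0 0 0 -2 0 0.42"}}

```text
clock: 9.95
eef_pos: [0.6144, 0.0352, 0.0769]
tcp_rot: [-0.001, -0.651, 0.759, 0.0]
contact_force: [-2.0, 0.8, 2.6]
width: 0.0361
```

Run:
```python
from h import *
s,p,psi=tool(); ctr=p[:2]+RR(psi)@[.073,0]; rep(ctr,psi);snap('wrist','w13.png');ovl(capture('side'),ctr,psi,'s13.png')
```

```text
t 9.95 tcp [614.4  35.2  76.9] psi -8.8 tilt 0.14 w 36.1 F [-2.   0.8  2.6] q7 -1.54
mould infeed x,y mm [-70.6  -1.2] yaw rel -0.2
```

View pics/w13.png

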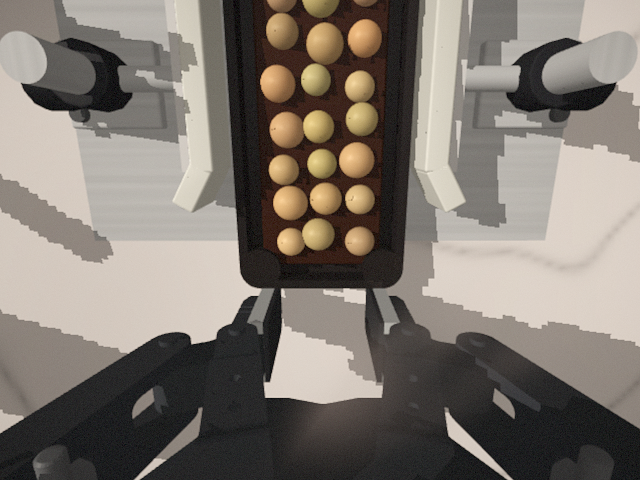

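View pics/s13.png

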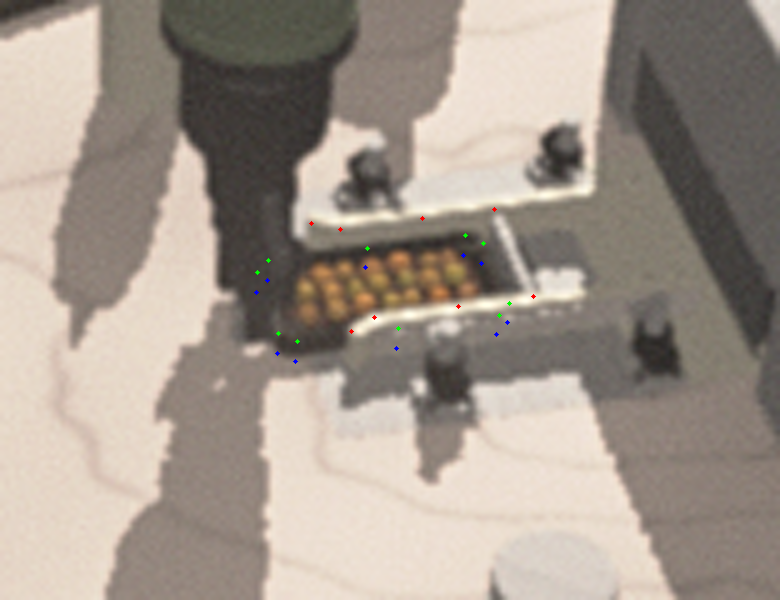

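About 8 mm remains to the stop. I'll take small steps and watch the force.

>>> {"method": "servo_tool", "body": {"plan": "0 0 0 0 -2 0 0.42;0 0 0 0 -2 0 0.42;0 0 0 0 -2 0 0.42"}}

```text
clock: 10.35
eef_pos: [0.6202, 0.0343, 0.0768]
tcp_rot: [-0.001, -0.651, 0.759, 0.001]
contact_force: [-1.6, 0.6, 1.1]
width: 0.0361
```

>>> {"method": "servo_tool", "body": {"plan": "0 0 0 0 -1.5 0 0.42;0 0 0 0 -1.5 0 0.42"}}

```text
clock: 10.55
eef_pos: [0.6233, 0.0339, 0.0768]
tcp_rot: [-0.002, -0.651, 0.759, 0.001]
contact_force: [-4.8, 0.1, 4.0]
width: 0.0359
```

Run:
```python
from h import *
s,p,psi=tool(); ctr=p[:2]+RR(psi)@[.073,0]; rep(ctr,psi);snap('wrist','w14.png');ovl(capture('side'),ctr,psi,'s14.png',40,7)
for i in range(3): tool(); capture('wrist')
```

```text
t 10.55 tcp [623.3  33.9  76.8] psi -8.78 tilt 0.19 w 35.9 F [-4.8  0.1  4. ] q7 -1.54
mould infeed x,y mm [-61.7  -1.1] yaw rel -0.18
t 10.65 tcp [623.4  33.8  76.8] psi -8.79 tilt 0.17 w 35.9 F [-2.8  0.4  3.3] q7 -1.54
t 10.7 tcp [623.4  33.8  76.8] psi -8.78 tilt 0.16 w 36.2 F [-1.6  0.9  1.2] q7 -1.54
t 10.75 tcp [623.4  33.8  76.8] psi -8.79 tilt 0.16 w 36.0 F [-2.3  0.1  0.4] q7 -1.54
```

View pics/s14.png

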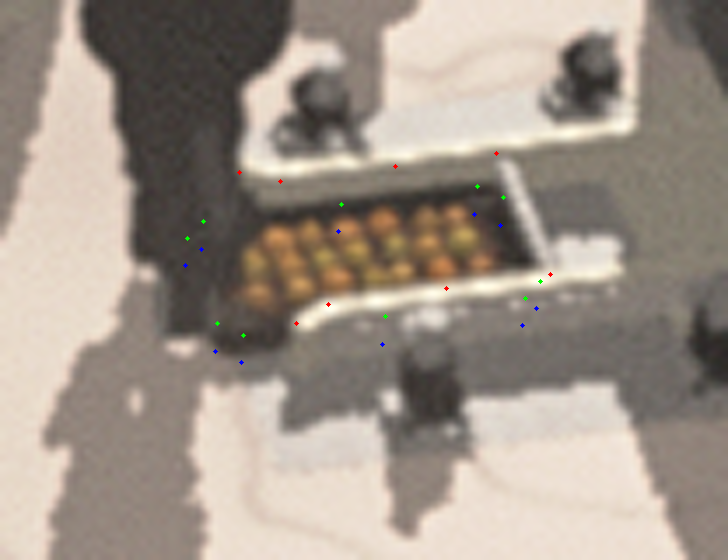

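>>> {"method": "servo_tool", "body": {"plan": "0 0 0 0 -1.5 0 0.42;0 0 0 0 -1.5 0 0.42"}}

```text
clock: 11.0
eef_pos: [0.6254, 0.0335, 0.0767]
tcp_rot: [-0.002, -0.651, 0.759, 0.001]
contact_force: [-10.0, 0.3, 6.2]
width: 0.0359
```

Run:
```python
from h import *
F=[]
for i in range(6): F.append(observe()['contact_force']); capture('wrist')
print(np.mean(F,0)); s,p,psi=tool(); rep(p[:2]+RR(psi)@[.073,0],psi)
```

```text
[-6.98119831  0.7657093   5.43926448]
t 11.3 tcp [625.5  33.5  76.7] psi -8.78 tilt 0.27 w 35.7 F [-6.8  0.8  5.2] q7 -1.54
mould infeed x,y mm [-59.5  -1.1] yaw rel -0.18
```

The force rose to 7–10 N, so the mould is against the sprung stop. I'll back off slowly and then raise the hand.

>>> {"method": "servo_tool", "body": {"plan": "0 0 0 0 1 0 0.42;0 0 0 0 1 0 0.42;0 0 0 0 2 0 0.42;0 0 0 0 5 0 0.42;0 0 0 0 10 0 0.42;0 0 0 0 15 0 0.42;0 0 0 0 15 -5 0.42;0 0 0 0 10 -30 0.42;0 0 0 0 0 -40 0.42;0 0 0 0 0 -40 0.42"}}

```text
clock: 12.3
eef_pos: [0.5596, 0.0431, 0.1903]
tcp_rot: [-0.005, -0.651, 0.759, 0.003]
contact_force: [1.2, 0.4, 0.2]
width: 0.036
```

>>> {"method": "servo_tool", "body": {"plan": "0 0 0 0 -20 -40 0.42;0 0 0 0 -20 -40 0.42;0 0 0 0 -20 -20 0.42;0 0 0 0 0 0 0.42;0 0 0 0 0 0 0.42"}}

```text
clock: 12.8
eef_pos: [0.6189, 0.0346, 0.2988]
tcp_rot: [-0.002, -0.651, 0.759, 0.002]
contact_force: [0.2, 0.1, -1.5]
width: 0.0356
```

Run:
```python
from h import *
s,p,psi=tool();c=snap('wrist','w15.png'); im=c['frame']
m=(im.max(2)<60).astype(np.uint8); 
ovl(capture('side'),O+RR(A)@[-.062,0],A,'s15.png',40,7)
snap('scene','c15.png')
```

```text
t 12.8 tcp [618.9  34.6 298.8] psi -8.74 tilt 0.33 w 35.6 F [ 0.2  0.1 -1.5] q7 -1.63
```

View pics/w15.png

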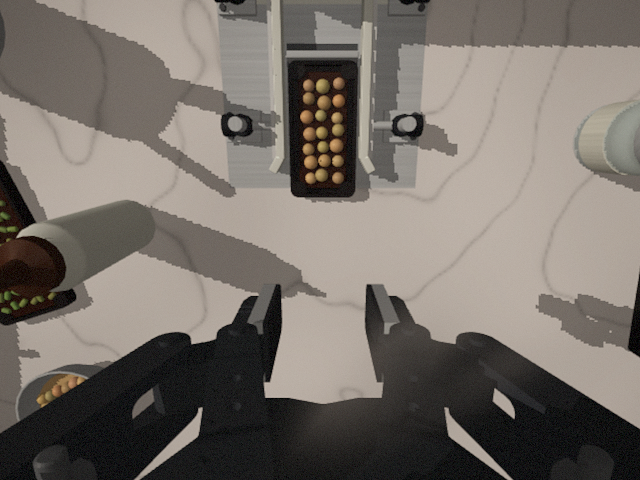

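View pics/s15.png

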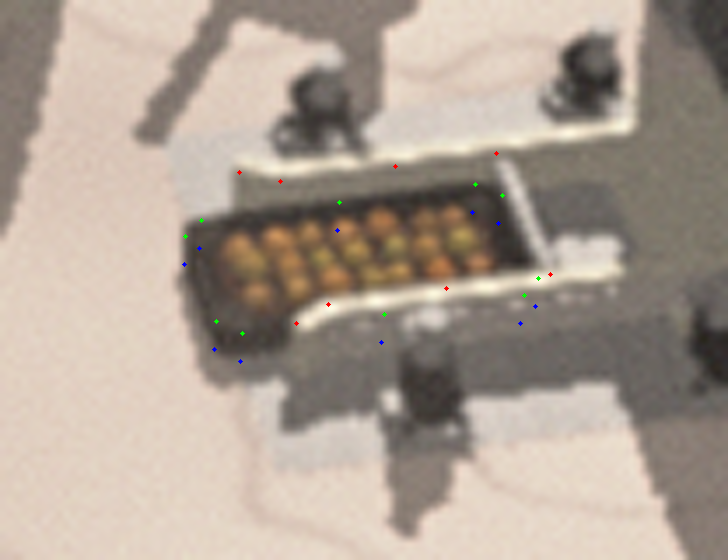

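View pics/c15.png

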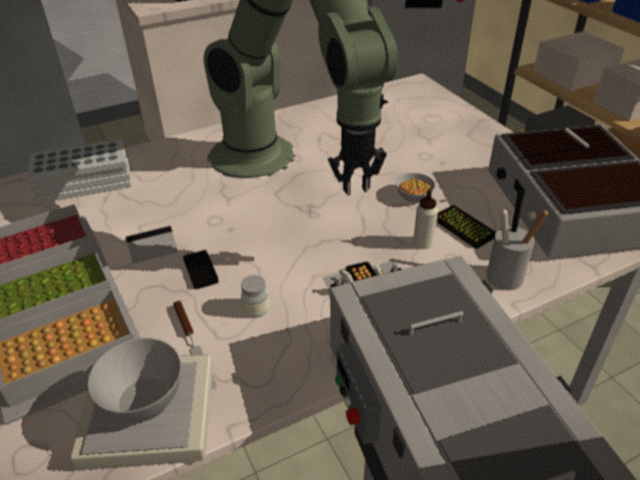

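The mould is home: in the wrist view its far end (row 62) is at the stop blade (row 55), and it is centred between the guides. I'll do one numeric check before handing in.

Run:
```python
from h import *
c=snap('wrist','w16.png'); im=c['frame']
m=(im.max(2)<60).astype(np.uint8); m[:58]=0;m[210:]=0;m[:,:284]=0;m[:,360:]=0
m=cv2.morphologyEx(m,cv2.MORPH_CLOSE,np.ones((9,9)));n,l,s,_=cv2.connectedComponentsWithStats(m);k=l[130,322];print(s[k])
ct=max(cv2.findContours((l==k).astype(np.uint8),0,1)[0],key=cv2.contourArea)[:,0]
P=np.array([RR(A).T@(ray(c,u,v,.014)[:2]-O) for u,v in ct])*1e3
print(cv2.minAreaRect(P.astype(np.float32)))
print('stop',(RR(A).T@(ray(c,322,58,.023)[:2]-O)*1e3).round(1))
```

```text
[     0      0    640    480 299953]
((-216.5705108642578, 1.948699951171875), (799.8735961914062, 525.02001953125), 89.73851013183594)
stop [-2.2 -0.3]
```

```bash
python3 -c "
import cv2;i=cv2.imread('pics/w16.png')[30:215,250:395];cv2.imwrite('pics/w16z.png',cv2.resize(i,None,fx=3.2,fy=3.2,interpolation=2))"
```

```text
(no output)
```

View pics/w16z.png

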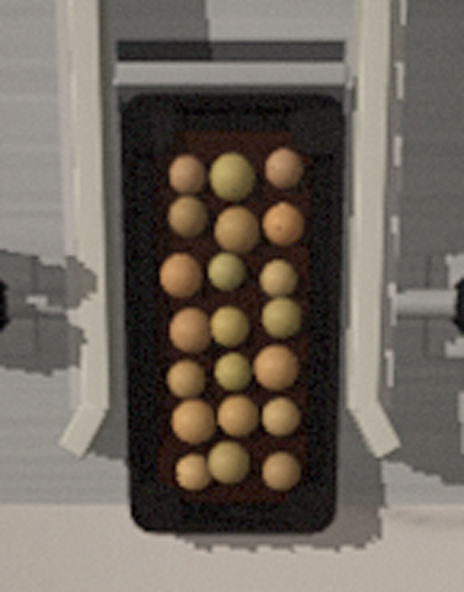

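Run:
```python
from h import *
c=capture('wrist'); Q=lambda x,y,z:(RR(A).T@(ray(c,250+x/3.2,30+y/3.2,z)[:2]-O)*1e3).round(1)
for n,x,y,z in [('far',232,94,.014),('near',235,533,.014),('L1',121,130,.014),('L2',128,480,.014),('R1',346,130,.014),('R2',337,480,.014),('stop',232,86,.023),('GLkink',103,405,.026),('GRkink',352,405,.026),('GL',103,100,.026),('GR',360,100,.026)]: print(n,Q(x,y,z))
```

```text
far [-1.4 -0.7]
near [-124.6   -1.4]
L1 [-10.6  30.6]
L2 [-108.4   31.2]
R1 [-10.7 -32.9]
R2 [-108.5  -32.5]
stop [-1.3 -0.7]
GLkink [-85.7  36.8]
GRkink [-85.8 -35.3]
GL [-5.3 34.2]
GR [ -5.4 -35.4]
```

```bash
python3 -c "
from cell import sign_off; print(sign_off())"
```

```text
the job is handed in; nothing more can be done
None
```

The hazelnut mould is between the guides with its far end against the pop-up stop. The hand is raised clear, and I handed the job in at about 13 s on the clock. sign_off gives no verdict, so what follows is from my own checks.

**What I did:** I set the fingertips about 36 mm apart and pushed only on the mould's trailing end wall. An arc turned the mould into line, and then I pushed it straight in. The force rose to 7–10 N at the stop. I then backed the hand off slowly and lifted it away.

**Last checks, in the guide frame:**

| Check | Measured | Required |
|---|---|---|
| Mould centre x | about −63 mm | −69 to −55 mm |
| Mould centre y | about −1 mm | −6 to +6 mm |
| Angle to the guides | under 1° | within about 5° |
| Far end against the stop's near face | −1.4 mm against −1.3 mm, so touching | within 7 mm |

The bystanders look unmoved in the scene picture, but I did not measure them. The hand came nowhere near them.

**Failed or in disagreement:**
- **Bench contact:** while I was finding their height, the fingertips pressed the bare bench with about 43 N for a moment, clear of the mould.
- **Automatic outline checks:** two of them failed. The edge finder was confused by shadows and the final outline mask found nothing, so the last numbers come from points I picked by eye in the wrist picture.
- **Camera disagreement:** the side and scene views differed by about 1–2 mm sideways during the push, within their stated calibration.

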